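# Change over the argon blow-down taps

### The job

Three argon blow-down taps with yellow levers stand on the bench; one has been left open over a capped container. Find it and shut it fully first; only then open the tap whose nozzle is over the open beaker, half way, so that its lever stands at 45 degrees between shut (across the pipe) and open (along the pipe). Keep the remaining tap shut, and leave the beaker, the vial and the bottle standing where they are.

Things in the scene. Friction and masses are not known exactly. Their poses are not given: they have to be found in the camera images.
- tap_a_lever (a joint): opening angle of this tap's lever in rad: 0 = fully shut (stop), 0.785 = half open, 1.571 = fully open (stop); it grows as the lever turns counter-clockwise seen from above. The lever stays where it is left (friction about 0.1 N m, so 2 N at the grip); no spring.
- tap_a_axis (a point): point on the lever's vertical turning axis at lever mid-height, 156 mm above the table. Frame of the tap: x along the pipe away from the nozzle, y left of that, z up. Shut, the lever points along -y (across the pipe); open, along +x (along the pipe, away from the nozzle). The tap is bolted down; brass valve body 26 mm wide, up to 138 mm high; white index disc of radius 24 mm with marks at shut, half, open.
- tap_a_tip (a point): point mid-width and mid-height in this tap's lever, 60 mm from its axis; moves with it. The yellow plastic grip is 16 mm wide, 12 mm high (150 to 162 mm above the table) and reaches 26 to 80 mm from the axis; below it nothing is higher than the pipe's top at 131 mm.
- tap_a_nozzle (a point): lower end of this tap's down-turned brass nozzle, 85 mm from the lever axis along the tap's -x, 92 mm above the table; a vessel stands below it on the base plate (200 x 84 x 8 mm). The pipe is 11 mm thick, its axis 125 mm up, from 90 mm on the nozzle side to 51 mm on the other side of the lever axis.
- tap_b_lever (a joint): opening angle of this tap's lever in rad: 0 = fully shut (stop), 0.785 = half open, 1.571 = fully open (stop); it grows as the lever turns counter-clockwise seen from above. The lever stays where it is left (friction about 0.1 N m, so 2 N at the grip); no spring.
- tap_b_axis (a point): point on the lever's vertical turning axis at lever mid-height, 156 mm above the table. Frame of the tap: x along the pipe away from the nozzle, y left of that, z up. Shut, the lever points along -y (across the pipe); open, along +x (along the pipe, away from the nozzle). The tap is bolted down; brass valve body 26 mm wide, up to 138 mm high; white index disc of radius 24 mm with marks at shut, half, open.
- tap_b_tip (a point): point mid-width and mid-height in this tap's lever, 60 mm from its axis; moves with it. The yellow plastic grip is 16 mm wide, 12 mm high (150 to 162 mm above the table) and reaches 26 to 80 mm from the axis; below it nothing is higher than the pipe's top at 131 mm.
- tap_b_nozzle (a point): lower end of this tap's down-turned brass nozzle, 85 mm from the lever axis along the tap's -x, 92 mm above the table; a vessel stands below it on the base plate (200 x 84 x 8 mm). The pipe is 11 mm thick, its axis 125 mm up, from 90 mm on the nozzle side to 51 mm on the other side of the lever axis.
- tap_c_lever (a joint): opening angle of this tap's lever in rad: 0 = fully shut (stop), 0.785 = half open, 1.571 = fully open (stop); it grows as the lever turns counter-clockwise seen from above. The lever stays where it is left (friction about 0.1 N m, so 2 N at the grip); no spring.
- tap_c_axis (a point): point on the lever's vertical turning axis at lever mid-height, 156 mm above the table. Frame of the tap: x along the pipe away from the nozzle, y left of that, z up. Shut, the lever points along -y (across the pipe); open, along +x (along the pipe, away from the nozzle). The tap is bolted down; brass valve body 26 mm wide, up to 138 mm high; white index disc of radius 24 mm with marks at shut, half, open.
- tap_c_tip (a point): point mid-width and mid-height in this tap's lever, 60 mm from its axis; moves with it. The yellow plastic grip is 16 mm wide, 12 mm high (150 to 162 mm above the table) and reaches 26 to 80 mm from the axis; below it nothing is higher than the pipe's top at 131 mm.
- tap_c_nozzle (a point): lower end of this tap's down-turned brass nozzle, 85 mm from the lever axis along the tap's -x, 92 mm above the table; a vessel stands below it on the base plate (200 x 84 x 8 mm). The pipe is 11 mm thick, its axis 125 mm up, from 90 mm on the nozzle side to 51 mm on the other side of the lever axis.
- beaker_center (a point): centre (35 mm above its foot) of the open clear beaker, 57 mm wide, 70 mm high, the only open vessel below a nozzle; stands upright, loose, on the base plate below one of the nozzles.
- brown_vial_center (a point): centre (30 mm above its foot) of the capped brown vial with black cap, 27 mm wide, 60 mm high; stands loose below one of the nozzles.
- blue_cap_bottle_center (a point): centre (35 mm above its foot) of the white bottle with blue cap, 38 mm wide, 70 mm high; stands loose below one of the nozzles.
- gas_control: fixed grey and black gas control box on feet, 162 x 162 mm, 257 mm high, origin at the table; it stands near the robot between the places where taps may stand: pass over or round it. Behind the taps stand a black computer (about 0.35 m high, from x = 0.50) and an orange-rimmed tray (about 0.33 m high, from x = 0.6, right): swing between taps with the arm drawn in and high.

How it is judged:
By the outcome, as a careful person would: the job done as asked, in the order asked, and still so for the second after the job is handed in, with the robot touching nothing.
It also fails if it takes over 69 s, if anything falls off the work surface, if the arm or the gripper's body presses on something with over 40 N, if the wrist force passes 120 N, or if a joint passes its speed limit or range.

### The arm

A 6-joint arm with a two-finger parallel gripper is mounted at the origin on a cart in front of the work surface, level with it; the furniture and walls round the work are solid. World frame = base frame: x ahead of the robot, y to its left, z up, the work surface at z = 0. Lengths are in mm, angles in degrees, forces in N, time in s.
With the tool pointing down it reaches from about 300 to 750 mm from the base axis. Payload 8.5 kg.
Tool frame: the origin (TCP) lies midway between the tips of the shut fingers; the grasp point (between the pads) lies 19 mm behind it; z points along the fingers, y is the line along which they close (so a half turn about z gives the same grasp; the last joint's range is limited). The gripper opens to 88 mm and grips with 3 to 60 N. Pads are 18 mm wide; open, the fingers measure 123 mm over their backs; the gripper's body (75 mm by 187 mm) begins 45 mm behind the grasp point.
Start: joints at [51.492, 21.807, 74.336, -0, 83.858, -12.336], TCP at [242.582, 493.593, 238.748] pointing down, gripper open.
Joint ranges: [-178.18, 178.18], [-50.72, 133.34], [12.68, 142.11], [-81.47, 261.47], [9.98, 163.14], [-165.26, 165.26]. Speed limits (degrees/s): [136.94, 136.94, 180, 180, 180, 180].

### API

Orientations are given as [roll, pitch, yaw] about the fixed x, y, z axes, in that order (R = Rz(yaw) Ry(pitch) Rx(roll)).
In Python, from bench import arm gives the robot as it stands. The module is installed in compiled form; this text tells all that it offers.
- The arm moves only by the tool drive_tool, never from a script. Its argument "rows" is a list of rows, each an object with "offset": the shift along the world's x, y, z in m, a list of three; "turn": the turn, a rotation vector about the world's x, y, z in degrees, a list of three; "hand": the finger opening in m, from 0 to 0.0881. In form: [{"offset": [x, y, z], "turn": [ax, ay, az], "hand": hand}, ...]. A call has 1 to 20 rows; each row is the pose to reach, as a shift and turn from the pose commanded when the call began; what a row does not reach only later rows make up. A row lasts 1/8 s, in which the tool goes at most 62.5 mm and 10.7 degrees, less where a joint would pass 70% of its speed; a pose out of reach is approached as far as the arm can. A call with a gripper value outside its range is refused whole. The fingers move at their own pace and stop on an object; the grip force is fixed at half the most. Time passes only in rows, so rows that repeat a pose let the fingers close. It gives the time, the measured TCP pose, the force, the opening and the grip force at its end, in the units of the state.
- arm.get_state(): the state, without advancing time (a new reading comes with each control period).
- arm.camera(name): name is "scene" or "top" or "wrist"; returns the picture (400x640x3 uint8, red, green, blue); there is no depth.
- arm.get_calibration(name): a dict with "fx", "fy", "cx", "cy" (pixels), "k1" (the pictures are not rectified: a ray, as slopes to the right and down, at radius r is drawn at 1 + k1 r^2 times it, then the intrinsics apply), "R" (3x3) and "t" (3): a world point X has camera coordinates R X + t. Camera axes: x right, y down, z forward; pixel columns grow to the right and rows downward; lengths in mm; the calibration is good to about 2 mm. A picture is of the moment at which its call begins: read the wrist's pose just before it. get_calibration takes no time and is no camera call; for the wrist camera it gives the pose at the moment of the call.
- arm.finish_job(): hands the job in; it is judged then, once.
The state is a dict: "t": time; "joints": joint angles; "joint_vel": joint speeds; "effort": joint torques, N m; "eef_pos": TCP position; "tool_rot": TCP orientation; "wrist_force": force on the tool from outside, world axes, zero at the start; "wrist_torque": the same for the moment, N m; "finger_gap": opening from 0.0 (shut) to 1.0 (fully open); "grasp_force": force on a finger pad.
Only numpy, scipy, OpenCV 4.12 (cv2) and the standard library are available. Lean on these libraries where they do the work, as an engineer would, in place of code of your own. Each camera call takes 0.05 s, during which the arm holds its last target. There are 200 camera calls.

## Working session

There is one attempt and no reset: what is moved stays moved. The work goes in short steps, Python scripts to look and compute and a tool call to move; the robot and the scene stay as the last step left them, time stands still between calls to the robot, and variables do not carry over. Pictures are saved under pics/ and viewed, at most 10 in all, crops included, and the job is handed in when it is done.

Besides the shell and the picture viewer there is one more tool, called as name([rows], argument=value, ...), one row to a line, values as JSON. drive_tool: Moves the arm, as the interface text tells. Its arguments: {"type":"object","properties":{"rows":{"type":"array"}},"required":["rows"]}

```bash
mkdir -p pics
cat > h.py <<'E'
import numpy as np, cv2
from bench import arm
def ray(c,u,v):
    x=np.array([(u-c['cx'])/c['fx'],(v-c['cy'])/c['fy']]);s=x.copy()
    for _ in range(20): s=x/(1+c['k1']*(s@s))
    R=np.array(c['R']);t=np.array(c['t'])
    return -R.T@t, R.T@np.array([s[0],s[1],1])
def plane(c,u,v,z):
    o,d=ray(c,u,v); return o+d*(z-o[2])/d[2]
E
python3 - <<'E'
from h import *
ims=[]
for n in ("scene","top"):
    im=arm.camera(n); c=arm.get_calibration(n)
    b=cv2.cvtColor(im,cv2.COLOR_RGB2BGR); cv2.imwrite(f'pics/{n}.png',b)
    print(n,c)
    h=cv2.cvtColor(b,cv2.COLOR_BGR2HSV)
    m=cv2.inRange(h,(22,120,90),(35,255,255))
    k,l,s,ce=cv2.connectedComponentsWithStats(m)
    for i in range(1,k):
        if s[i,4]>15: print(s[i],ce[i].round(1),plane(c,*ce[i],156).round(0))
print(arm.get_state())
E
```

```text
scene {'fx': 468.3787909760944, 'fy': 468.3787909760944, 'cx': 328.33357573777477, 'cy': 198.71596562756275, 'k1': -0.09936398403340448, 'R': array([[ 0.52053931, -0.85380685, -0.00725849],
       [-0.49804641, -0.29671638, -0.81480621],
       [ 0.69353341,  0.42775373, -0.57968798]]), 't': array([-184.28694706,  297.06253175, 1104.28228954])}
[231 134  14   9  55] [237.8 137.5] [490. 432. 156.]
[262 167  16   9  82] [269.5 170.8] [377. 214. 156.]
[472 228  22  13 127] [482.6 234. ] [ 411. -406.  156.]
top {'fx': 416.1803301973452, 'fy': 416.1803301973452, 'cx': 323.66637832989875, 'cy': 198.83595455842217, 'k1': -0.055286665551792215, 'R': array([[-0.02842024, -0.99953769, -0.01080288],
       [-0.98952997,  0.02966226, -0.14124655],
       [ 0.14150168,  0.00667551, -0.98991551]]), 't': array([  34.95525333,  387.49050223, 1196.64090194])}
[168 151   8  19 106] [171.4 160. ] [488. 430. 156.]
[475 176  20   7 105] [484.3 178.8] [ 411. -406.  156.]
[241 196  20   6  95] [250.6 198.4] [377. 216. 156.]
{'t': 0.1, 'joints': array([ 5.14922727e+01,  2.18367787e+01,  7.43775396e+01, -1.67880197e-03,
        8.38573553e+01, -1.23363322e+01]), 'joint_vel': array([ 0.17066257, -0.09990279, -0.21346952, -0.06734582,  0.08112603,
        0.04920745]), 'effort': array([ 4.32678120e-03, -4.38653004e+01, -2.24910486e+01,  7.15242187e-02,
        3.41693521e-02, -2.97512508e-05]), 'eef_pos': array([242.44229722, 493.41426505, 238.21970241]), 'tool_rot': array([-1.79929625e+02, -1.36826571e-02,  1.53828777e+02]), 'wrist_force': array([0.55944542, 0.72271423, 0.28162074]), 'wrist_torque': array([ 0.00324282, -0.03814973,  0.04202014]), 'grasp_force': 0.0, 'finger_gap': 0.9935293472466887}
```

View pics/scene.png

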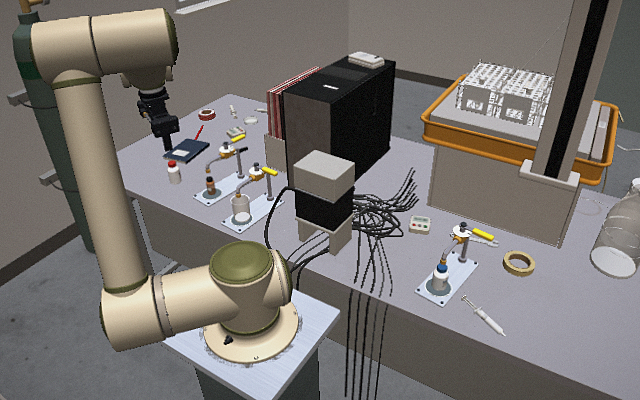

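View pics/top.png

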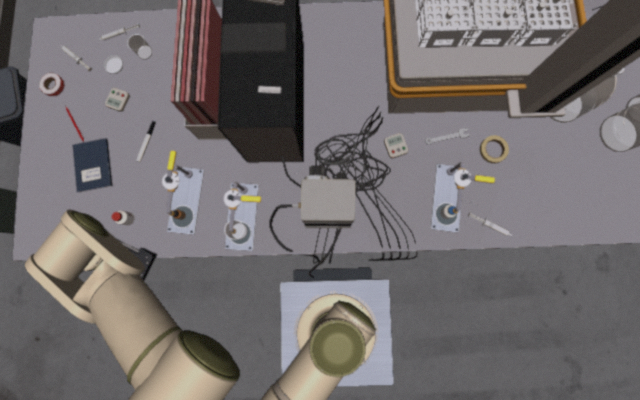

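The top picture shows the lever at (171,160) along its pipe, so that tap is open. The brown vial is below it at (178,214). The beaker tap has its axis near (233,198) with the lever across, so it is shut. The bottle tap at (462,178) is also shut. Next I check the clearance to the books and computer and take a wrist view.

Run:
```python
from h import *
c=arm.get_calibration('top'); s=arm.get_calibration('scene')
for n,u,v in (('bookfrontL',187,124),('bookfrontL2',174,96),('compfrontL',222,150),('compfrontR',302,160)):
  for z in (0,200,350): print(n,z,plane(c,u,v,z).round(0))
for n,u,v in (('ax_vial',171,181),('ax_beak',232.5,198),('ax_bot',462,177)): print(n,plane(c,u,v,142).round(0))
w=arm.get_calibration('wrist'); print(w['R'].round(2),(-w['R'].T@w['t']).round(0),w['fx'])
b=cv2.cvtColor(arm.camera('wrist'),cv2.COLOR_RGB2BGR)
t=cv2.imread('pics/top.png')[60:260,120:320]
sc=cv2.imread('pics/scene.png')[40:240,190:390]
cv2.imwrite('pics/m.png',np.vstack([np.hstack([cv2.resize(t,(400,300),interpolation=2)[:,:],cv2.resize(sc,(400,300),interpolation=2)]),np.hstack([cv2.resize(b,(480,300)),np.zeros((300,320,3),np.uint8)])]))
```

```text
bookfrontL 0 [641. 444.   0.]
bookfrontL 200 [572. 375. 200.]
bookfrontL 350 [521. 323. 350.]
bookfrontL2 0 [735. 488.   0.]
bookfrontL2 200 [651. 412. 200.]
bookfrontL2 350 [588. 355. 350.]
compfrontL 0 [554. 333.   0.]
compfrontL 200 [499. 281. 200.]
compfrontL 350 [458. 243. 350.]
compfrontR 0 [514.  87.   0.]
compfrontR 200 [466.  75. 200.]
compfrontR 350 [430.  66. 350.]
ax_vial [433. 435. 142.]
ax_beak [382. 267. 142.]
ax_bot [ 420. -351.  142.]
[[ 0.44  0.9  -0.  ]
 [ 0.86 -0.42  0.27]
 [ 0.24 -0.12 -0.96]] [181. 525. 384.] 355.23305992926936
```

View pics/m.png

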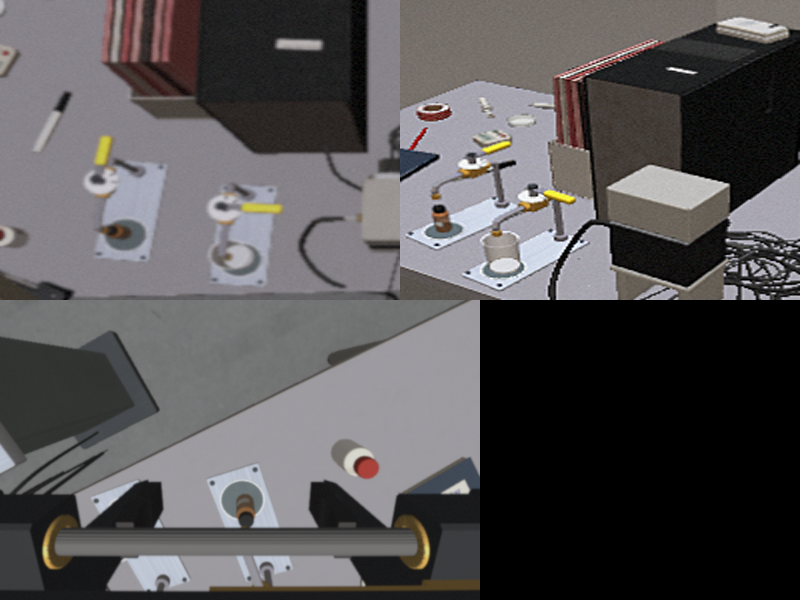

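Run:
```python
from h import *
c=arm.get_calibration('top'); b=cv2.imread('pics/top.png'); h=cv2.cvtColor(b,cv2.COLOR_BGR2HSV)
print(h[195,195],h[215,192],h[190,150],h[225,436],b[195,195],b[190,150])
# plates: bluer than bench
d=b[...,0].astype(int)-b[...,2]
m=((d>14)&(h[...,2]>150)).astype(np.uint8)
m=cv2.morphologyEx(m,cv2.MORPH_OPEN,np.ones((2,2),np.uint8))
k,l,s,ce=cv2.connectedComponentsWithStats(m)
for i in range(1,k):
    if s[i,4]>200 and s[i,1]<260:
        ys,xs=np.where(l==i); P=np.array([plane(c,x,y,8)[:2] for x,y in zip(xs,ys)],np.float32)
        r=cv2.minAreaRect(P); bx=cv2.boxPoints(r); e=max([bx[1]-bx[0],bx[2]-bx[1]],key=np.linalg.norm); e=e*np.sign(e[0])
        print('plate',s[i],np.round(r[0]),np.round(r[1]),'yaw',np.degrees(np.arctan2(e[1],e[0])).round(1))
y=cv2.inRange(h,(22,90,80),(36,255,255)); k,l,s,ce=cv2.connectedComponentsWithStats(y)
for i in range(1,k):
    if s[i,4]>60:
        ys,xs=np.where(l==i); P=np.array([plane(c,x,y,162)[:2] for x,y in zip(xs,ys)],np.float32)
        f=cv2.fitLine(P,cv2.DIST_L2,0,.01,.01).ravel(); print('lever',P.mean(0).round(1),np.degrees(np.arctan2(f[1],f[0])).round(1),'ends',(P@f[:2]).min().round(),(P@f[:2]).max().round())
# white disc
w=((h[...,1]<25)&(h[...,2]>200)).astype(np.uint8); k,l,s,ce=cv2.connectedComponentsWithStats(w)
for i in range(1,k):
    if s[i,4]>25 and 130<s[i,1]<250: print('white',s[i],ce[i].round(1),plane(c,*ce[i],142).round(0))
for u,v in ((302,178),(355,178),(302,225),(355,225)): print(plane(c,u,v,257).round(0))
```

```text
[117  27 190] [117  18 130] [139  14 141] [115  26 177] [190 172 170] [141 133 138]
plate [435 166  23  44 664] [ 414. -345.] [ 66. 132.] yaw -4.2
plate [173 170  30  47 813] [425. 435.] [ 80. 139.] yaw -8.8
plate [236 204  21  27 371] [345. 258.] [59. 78.] yaw -4.4
lever [486.4 428.4] -9.0 ends 388.0 439.0
lever [ 410.4 -403.9] 81.0 ends -361.0 -310.0
lever [376.1 213.9] 85.6 ends 217.0 268.0
lever [-12.3   3.1] 21.2 ends -72.0 51.0
white [455 171  15  14  80] [460.3 178.9] [ 415. -346.  142.]
white [163 182  14   6  46] [170.1 184.8] [423. 438. 142.]
white [225 191  13  15  57] [230.2 201. ] [374. 273. 142.]
[408.  73. 257.]
[404. -55. 257.]
[295.  75. 257.]
[291. -50. 257.]
```

drive_tool([
  {"offset":[0.05,-0.013,0.01],"turn":[0,0,4],"hand":0.06},
  {"offset":[0.1,-0.026,0.01],"turn":[0,0,8],"hand":0.06},
  {"offset":[0.15,-0.039,0.01],"turn":[0,0,12],"hand":0.06},
  {"offset":[0.2,-0.052,0.01],"turn":[0,0,16],"hand":0.06},
  {"offset":[0.245,-0.064,0.01],"turn":[0,0,17.2],"hand":0.06},
  {"offset":[0.245,-0.064,0.01],"turn":[0,0,17.2],"hand":0.06},
  {"offset":[0.245,-0.064,-0.02],"turn":[0,0,17.2],"hand":0.06},
  {"offset":[0.245,-0.064,-0.05],"turn":[0,0,17.2],"hand":0.06},
  {"offset":[0.245,-0.064,-0.05],"turn":[0,0,17.2],"hand":0.06},
])

```text
t: 1.27
eef_pos: [485.9, 429.6, 186.9]
tool_rot: [-179.8, -0.2, 171.1]
wrist_force: [-0.8, 0.7, 0.3]
finger_gap: 0.681
grasp_force: 0.0
```

Run:
```python
from h import *
ims=[cv2.cvtColor(arm.camera(n),cv2.COLOR_RGB2BGR) for n in('scene','wrist')]
cv2.imwrite('pics/p2.png',np.hstack([cv2.resize(ims[0][60:260,160:320],(400,500),interpolation=2),cv2.resize(ims[1],(400,500))]))
s=arm.get_state();print(s['eef_pos'],s['tool_rot'],s['wrist_force'],s['finger_gap'],s['t'])
```

```text
[487.22858573 430.12371288 189.91281682] [1.79955968e+02 4.25828142e-02 1.71063180e+02] [ 0.69943352 -0.1556486  -0.10555179] 0.6794965638109528 1.375
```

View pics/p2.png

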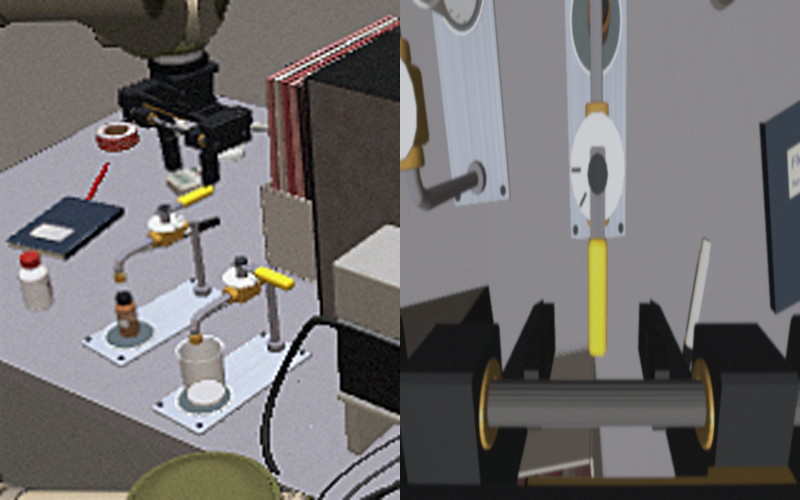

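The wrist view shows the open lever vertical at column 597, centred between the fingers, so I descend and close.

drive_tool([
  {"offset":[0,0,-0.025],"turn":[0,0,0],"hand":0.06},
  {"offset":[0,0,-0.05],"turn":[0,0,0],"hand":0.06},
  {"offset":[0,0,-0.05],"turn":[0,0,0],"hand":0.06},
  {"offset":[0,0,-0.05],"turn":[0,0,0],"hand":0.03},
  {"offset":[0,0,-0.05],"turn":[0,0,0],"hand":0.012},
  {"offset":[0,0,-0.05],"turn":[0,0,0],"hand":0.012},
  {"offset":[0,0,-0.05],"turn":[0,0,0],"hand":0.012},
  {"offset":[0,0,-0.05],"turn":[0,0,0],"hand":0.012},
])

```text
t: 2.38
eef_pos: [487.7, 429.8, 138.9]
tool_rot: [180.0, 0.0, 171.0]
wrist_force: [1.3, 0.2, 0.3]
finger_gap: 0.176
grasp_force: 30.0
```

Run:
```python
import numpy as np
for nm,r,a0,st in (('vial',53,-9,[-10*i for i in range(1,10)]),('beaker',53,-94.4,[9*i for i in range(1,6)])):
    f=lambda a:np.array([np.cos(np.radians(a)),np.sin(np.radians(a))])*r
    for d in st: print(nm,d,((f(a0+d)-f(a0))/1000).round(3))
```

```text
vial -10 [-0.002 -0.009]
vial -20 [-0.006 -0.017]
vial -30 [-0.011 -0.025]
vial -40 [-0.018 -0.032]
vial -50 [-0.025 -0.037]
vial -60 [-0.033 -0.041]
vial -70 [-0.042 -0.044]
vial -80 [-0.051 -0.045]
vial -90 [-0.061 -0.044]
beaker 9 [0.008 0.   ]
beaker 18 [0.017 0.001]
beaker 27 [0.024 0.004]
beaker 36 [0.032 0.008]
beaker 45 [0.039 0.013]
```

drive_tool([
  {"offset":[-0.001,-0.0045,0],"turn":[0,0,-5],"hand":0.012},
  {"offset":[-0.002,-0.009,0],"turn":[0,0,-10],"hand":0.012},
  {"offset":[-0.004,-0.013,0],"turn":[0,0,-15],"hand":0.012},
  {"offset":[-0.006,-0.017,0],"turn":[0,0,-20],"hand":0.012},
  {"offset":[-0.0085,-0.021,0],"turn":[0,0,-25],"hand":0.012},
  {"offset":[-0.011,-0.025,0],"turn":[0,0,-30],"hand":0.012},
  {"offset":[-0.0145,-0.0285,0],"turn":[0,0,-35],"hand":0.012},
  {"offset":[-0.018,-0.032,0],"turn":[0,0,-40],"hand":0.012},
  {"offset":[-0.0215,-0.0345,0],"turn":[0,0,-45],"hand":0.012},
  {"offset":[-0.025,-0.037,0],"turn":[0,0,-50],"hand":0.012},
])

```text
t: 3.62
eef_pos: [462.7, 393.4, 138.9]
tool_rot: [179.9, -0.1, 120.9]
wrist_force: [0.4, 5.1, -0.1]
finger_gap: 0.174
grasp_force: 30.0
```

drive_tool([
  {"offset":[-0.004,-0.002,0],"turn":[0,0,-5],"hand":0.012},
  {"offset":[-0.008,-0.004,0],"turn":[0,0,-10],"hand":0.012},
  {"offset":[-0.0125,-0.0055,0],"turn":[0,0,-15],"hand":0.012},
  {"offset":[-0.017,-0.007,0],"turn":[0,0,-20],"hand":0.012},
  {"offset":[-0.0215,-0.0075,0],"turn":[0,0,-25],"hand":0.012},
  {"offset":[-0.026,-0.008,0],"turn":[0,0,-30],"hand":0.012},
  {"offset":[-0.031,-0.0075,0],"turn":[0,0,-35],"hand":0.012},
  {"offset":[-0.036,-0.007,0],"turn":[0,0,-40],"hand":0.012},
  {"offset":[-0.038,-0.0068,0],"turn":[0,0,-41],"hand":0.012},
  {"offset":[-0.038,-0.0068,0],"turn":[0,0,-41],"hand":0.012},
])

```text
t: 4.88
eef_pos: [428.6, 386.7, 139.1]
tool_rot: [179.5, -0.3, 80.0]
wrist_force: [19.3, 4.5, -8.9]
finger_gap: 0.176
grasp_force: 30.0
```

The 19 N reaction shows the lever is on its stop. I release, lift and look.

drive_tool([
  {"offset":[0.003,0,0],"turn":[0,0,0],"hand":0.012},
  {"offset":[0.003,0,0],"turn":[0,0,0],"hand":0.06},
  {"offset":[0.003,0,0],"turn":[0,0,0],"hand":0.06},
  {"offset":[0.003,0,0],"turn":[0,0,0],"hand":0.06},
  {"offset":[0.003,0,0],"turn":[0,0,0],"hand":0.06},
  {"offset":[0.003,0,0.05],"turn":[0,0,0],"hand":0.06},
  {"offset":[0.003,0,0.1],"turn":[0,0,0],"hand":0.06},
  {"offset":[0.003,0,0.1],"turn":[0,0,0],"hand":0.06},
])

```text
t: 5.88
eef_pos: [428.5, 386.4, 242.5]
tool_rot: [179.7, -0.3, 80.0]
wrist_force: [1.0, 0.3, -0.1]
finger_gap: 0.678
grasp_force: 0.0
```

```bash
cat > lk.py <<'E'
import sys
from h import *
c=arm.get_calibration('wrist'); b=cv2.cvtColor(arm.camera('wrist'),cv2.COLOR_RGB2BGR); cv2.imwrite(f'pics/{sys.argv[1]}.png',b)
h=cv2.cvtColor(b,cv2.COLOR_BGR2HSV)
def fit(m,z,n):
    k,l,s,ce=cv2.connectedComponentsWithStats(m)
    for i in range(1,k):
        if s[i,4]>n:
            ys,xs=np.where(l==i);P=np.array([plane(c,x,y,z)[:2] for x,y in zip(xs,ys)],np.float32)
            r=cv2.minAreaRect(P); f=cv2.fitLine(P,2,0,.01,.01).ravel()
            print(s[i],'c',np.round(r[0],1),'size',np.round(r[1],1),'line',np.degrees(np.arctan2(f[1],f[0])).round(1))
print('yellow');fit(cv2.inRange(h,(22,120,90),(35,255,255)),162,150)
print('white');fit(((h[...,1]<30)&(h[...,2]>200)).astype(np.uint8),142,250)
s=arm.get_state();print(s['eef_pos'].round(1),s['tool_rot'].round(1),s['wrist_force'].round(1),s['t'])
E
python3 lk.py w1
```

```text
yellow
[ 302  169   25   75 1651] c [430.  387.6] size [51.5 15. ] line 82.5
white
[ 240   76  131   82 3895] c [435.  444.2] size [53.9 83.9] line -37.4
[183  83  81  36 308] c [381.6 465.7] size [21.8 52.9] line -6.6
[198 136  88  22 524] c [386.9 433.7] size [13.3 60.2] line -7.9
[249 239  86  12 478] c [407.3 356.2] size [ 8.4 63.3] line -10.7
[258 251  75   8 276] c [408.3 347.9] size [ 4.6 55.7] line -6.5
[256 259  67  13 348] c [402.2 338.7] size [ 9.3 50.3] line -7.8
[246 275  78  18 496] c [395.3 325.6] size [ 9.6 60. ] line -7.1
[244 288  82  13 552] c [393.7 315.7] size [ 8.6 63.5] line -4.6
[255 342  19  24 318] c [366.8 265.8] size [22.5 14.6] line 86.0
[291 342  20  26 296] c [395.9 259.1] size [24.8 15.3] line 65.4
[427.7 385.9 239.9] [ 1.799e+02 -1.000e-01  8.000e+01] [-0.9 -0.2 -0.2] 5.925
```

View pics/w1.png

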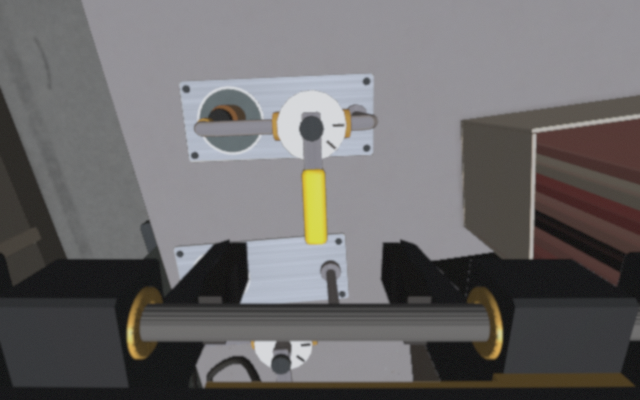

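The wrist view shows the vial tap's lever across its pipe, at columns 302-327, rows 169-244. The half and open marks are uncovered, so it is shut. Next is the beaker tap, moving x first to stay clear of the computer.

drive_tool([
  {"offset":[-0.03,0,0.03],"turn":[0,0,2],"hand":0.06},
  {"offset":[-0.052,0,0.03],"turn":[0,0,5.6],"hand":0.06},
  {"offset":[-0.052,-0.05,0.03],"turn":[0,0,5.6],"hand":0.06},
  {"offset":[-0.052,-0.1,0.03],"turn":[0,0,5.6],"hand":0.06},
  {"offset":[-0.052,-0.15,0.03],"turn":[0,0,5.6],"hand":0.06},
  {"offset":[-0.052,-0.171,0.0],"turn":[0,0,5.6],"hand":0.06},
  {"offset":[-0.052,-0.171,-0.03],"turn":[0,0,5.6],"hand":0.06},
  {"offset":[-0.052,-0.171,-0.05],"turn":[0,0,5.6],"hand":0.06},
  {"offset":[-0.052,-0.171,-0.05],"turn":[0,0,5.6],"hand":0.06},
])

```text
t: 7.05
eef_pos: [374.4, 214.4, 186.8]
tool_rot: [-179.7, 0.1, 85.6]
wrist_force: [-0.3, 0.2, -0.1]
finger_gap: 0.678
grasp_force: 0.0
```

```bash
python3 lk.py w2
```

```text
yellow
[ 306  186   30   95 2729] c [378.4 217.3] size [51.6 14.7] line 85.0
white
[  166    67   229   104 12290] c [361.  275.1] size [ 52.5 117.3] line -5.0
[ 204   86   45   30 1044] c [334.4 287.1] size [14.5 23.1] line -2.6
[   4  245   99   39 1588] c [220.1 202.7] size [58.9 21. ] line 8.5
[375.1 214.6 188. ] [-179.9    0.    85.6] [-0.4 -0.1  1.1] 7.1
```

View pics/w2.png

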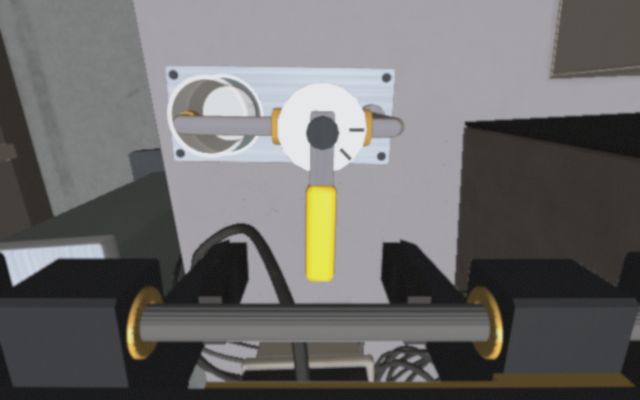

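The wrist view shows the beaker at (215,115) and its shut lever at columns 306-336, 3 mm off the finger centre. Before sweeping the gripper round, I check the clearance to the computer.

Run:
```python
from h import *
c=arm.get_calibration('wrist');t=arm.get_calibration('top')
for u,v in ((464,124),(458,285)): print('w',[plane(c,u,v,z)[:2].round(0) for z in (0,200,350)])
for u,v in ((220,88),(222,150),(302,160),(300,80)): print('t',[plane(t,u,v,z)[:2].round(0) for z in (0,350)])
```

```text
w [array([516., 252.]), array([436., 272.]), array([375., 286.])]
w [array([517.,  86.]), array([436., 205.]), array([375., 295.])]
t [array([756., 341.]), array([603., 249.])]
t [array([554., 333.]), array([458., 243.])]
t [array([514.,  87.]), array([430.,  66.])]
t [array([773.,  88.]), array([616.,  67.])]
```

drive_tool([
  {"offset":[0.003,0.002,-0.025],"turn":[0,0,0],"hand":0.06},
  {"offset":[0.003,0.002,-0.05],"turn":[0,0,0],"hand":0.06},
  {"offset":[0.003,0.002,-0.05],"turn":[0,0,0],"hand":0.06},
  {"offset":[0.003,0.002,-0.05],"turn":[0,0,0],"hand":0.03},
  {"offset":[0.003,0.002,-0.05],"turn":[0,0,0],"hand":0.012},
  {"offset":[0.003,0.002,-0.05],"turn":[0,0,0],"hand":0.012},
  {"offset":[0.003,0.002,-0.05],"turn":[0,0,0],"hand":0.012},
  {"offset":[0.003,0.002,-0.05],"turn":[0,0,0],"hand":0.012},
])

```text
t: 8.1
eef_pos: [378.4, 216.7, 138.8]
tool_rot: [-180.0, 0.0, 85.6]
wrist_force: [-1.9, -1.0, 2.3]
finger_gap: 0.175
grasp_force: 30.0
```

The computer's front corner is near (516,252), about 10 mm from the sweep. I regrip 13 mm closer to the axis and then turn half of the way.

drive_tool([
  {"offset":[0,0,0],"turn":[0,0,0],"hand":0.03},
  {"offset":[0,0,0],"turn":[0,0,0],"hand":0.03},
  {"offset":[0.001,0.013,0],"turn":[0,0,-0.4],"hand":0.03},
  {"offset":[0.001,0.013,0],"turn":[0,0,-0.4],"hand":0.012},
  {"offset":[0.001,0.013,0],"turn":[0,0,-0.4],"hand":0.012},
  {"offset":[0.001,0.013,0],"turn":[0,0,-0.4],"hand":0.012},
  {"offset":[0.0042,0.013,0],"turn":[0,0,4],"hand":0.012},
  {"offset":[0.0073,0.0129,0],"turn":[0,0,8.6],"hand":0.012},
  {"offset":[0.0104,0.0133,0],"turn":[0,0,13],"hand":0.012},
  {"offset":[0.0135,0.0139,0],"turn":[0,0,17.6],"hand":0.012},
  {"offset":[0.0165,0.0147,0],"turn":[0,0,22],"hand":0.012},
  {"offset":[0.0195,0.0158,0],"turn":[0,0,26.6],"hand":0.012},
  {"offset":[0.0195,0.0158,0],"turn":[0,0,26.6],"hand":0.012},
])

```text
t: 9.72
eef_pos: [397.3, 233.1, 138.6]
tool_rot: [-179.9, -0.1, 112.3]
wrist_force: [-4.4, 6.6, 0.5]
finger_gap: 0.176
grasp_force: 30.0
```

drive_tool([
  {"offset":[0.0028,0.0013,0],"turn":[0,0,4.5],"hand":0.012},
  {"offset":[0.0056,0.0028,0],"turn":[0,0,9],"hand":0.012},
  {"offset":[0.0082,0.0045,0],"turn":[0,0,13.5],"hand":0.012},
  {"offset":[0.0107,0.0064,0],"turn":[0,0,18],"hand":0.012},
  {"offset":[0.0107,0.0064,0],"turn":[0,0,18],"hand":0.012},
  {"offset":[0.0107,0.0064,0],"turn":[0,0,18],"hand":0.012},
])

```text
t: 10.48
eef_pos: [407.4, 239.5, 138.6]
tool_rot: [-179.9, -0.2, 130.2]
wrist_force: [-7.0, 6.4, 3.4]
finger_gap: 0.176
grasp_force: 30.0
```

drive_tool([
  {"offset":[0,0,0],"turn":[0,0,0],"hand":0.04},
  {"offset":[0,0,0],"turn":[0,0,0],"hand":0.04},
  {"offset":[0,0,0],"turn":[0,0,0],"hand":0.04},
  {"offset":[0,0,0.05],"turn":[0,0,0],"hand":0.04},
  {"offset":[0,0,0.08],"turn":[0,0,0],"hand":0.04},
  {"offset":[-0.02,-0.0,0.1],"turn":[0,0,0],"hand":0.04},
  {"offset":[-0.03,0.0,0.1],"turn":[0,0,0],"hand":0.04},
  {"offset":[-0.03,0.0,0.1],"turn":[0,0,0],"hand":0.04},
])

```text
t: 11.48
eef_pos: [378.2, 238.9, 238.1]
tool_rot: [-179.9, -0.0, 130.2]
wrist_force: [-0.8, 0.3, 0.6]
finger_gap: 0.449
grasp_force: 0.0
```

```bash
python3 lk.py w3
```

```text
yellow
[ 492   45   86   75 2479] c [427.4 384. ] size [53.8 17.3] line 81.5
[ 337  218   24   72 1617] c [416.9 230. ] size [15.5 52.5] line -48.1
white
[ 396    0  149  128 8481] c [388.7 387.7] size [ 52.3 103.2] line 13.1
[ 552    0   66   46 1370] c [423.7 438. ] size [42.6 21.6] line 77.5
[   0    9   94  222 9547] c [210.6 154.7] size [ 59.8 150. ] line -69.9
[ 216   22  187  183 9714] c [342.6 277.9] size [ 56.3 126.4] line -3.1
[579  31  46  35 552] c [453.2 434. ] size [31.5 10.6] line 79.8
[268  68  37  40 832] c [315.4 289.6] size [15.1 28.5] line -11.3
[378.6 238.9 237.9] [-179.9   -0.   130.2] [ 0.9  0.6 -0.6] 11.525
```

View pics/w3.png

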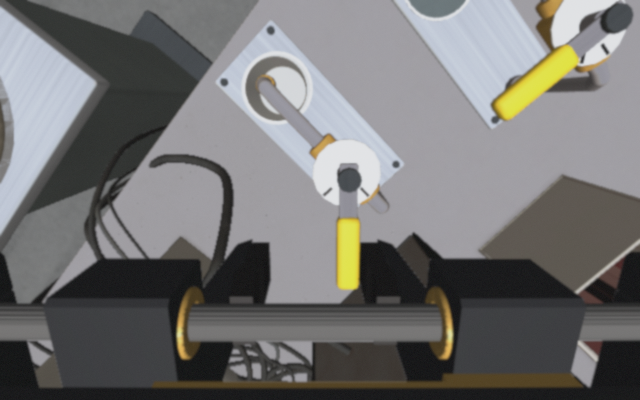

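The wrist view shows the beaker tap's lever at columns 337-361, rows 218-290, midway between its shut and open marks. That is 45 to 47 degrees by my measurement. The beaker is upright at (280,85), the vial tap is still shut at the upper right, and the gripper is clear.

```bash
python3 -c "
from bench import arm
print(arm.finish_job())"
```

```text
the job is handed in; nothing more can be done
None
```

I shut the tap left open over the brown vial first, pressing its lever against the stop. I then opened the tap over the beaker to about 45–47° (measured), left the bottle tap shut and never went near it, and handed the job in at about 11.5 s with the arm clear.

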